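# Tighten the water filter's cap and hold its flush slide out at the mark

### The arm

A 6-joint arm with a two-finger parallel gripper is mounted at the origin on the work surface. World frame = base frame: x ahead of the robot, y to its left, z up, the work surface at z = 0. Lengths are in m, angles in rad, forces in N, time in s.
With the tool pointing down it reaches from about 0.4 to 0.825 m from the base axis. Payload 7 kg.
Tool frame: the origin (TCP) lies midway between the tips of the shut fingers; the grasp point (between the pads) lies 19 mm behind it; z points along the fingers, y is the line along which they close (so a half turn about z gives the same grasp; the last joint's range is limited). The gripper opens to 88 mm and grips with 3 to 60 N. Pads are 19 mm wide; open, the fingers measure 130 mm over their backs; the gripper's body (78 mm by 193 mm) begins 47 mm behind the grasp point.
Start: joints at [1.616, 0.359, 0.012, 0, -1.224, -0.288], TCP at [0.162, 0.655, 0.227] pointing down, gripper open.
Joint ranges: [-3.07, 3.07], [-1.43, 2.12], [-1.02, 1.25], [-3.03, 1.67], [-3.05, -0], [-3.03, 3.03]. Speed limits (rad/s): [2.39, 2.39, 3.01, 3.14, 3.14, 3.14].

### API

Orientations are given as [roll, pitch, yaw] about the fixed x, y, z axes, in that order (R = Rz(yaw) Ry(pitch) Rx(roll)).
In Python, from station import get_state, grab_frame, calibration, job_done, boxes_of, regions_of, spot_point gives the robot as it stands. The module is installed in compiled form; this text tells all that it offers.
- The arm moves only by the tool arm_command, never from a script. Its argument "commands" is a list of rows, each an object of numbers: "tx", "ty", "tz": the shift along the tool's x, y, z each as a share of 25 cm, from -1 to 1; "twist": the turn about the tool's z as a share of 180 degrees, from -1 to 1. A call has exactly 8 rows; each row is the pose to reach, as a shift and turn from the pose commanded when the call began, along the tool's axes at that moment, turning the shorter way round; what a row does not reach only later rows make up. A row lasts 1/12 s, in which the tool goes at most 41.7 mm and 7.16 degrees, less where a joint would pass 70% of its speed; a pose out of reach is approached as far as the arm can. A call with a number of a shift or a turn outside -1 to 1 is refused whole. A call with a gripper value outside its range is refused whole. "claw" is the opening, from 0 (shut) to 1 (fully open), set as the call begins (left out, the last holds). The fingers move at their own pace and stop on an object; "grip_force" is the grip in N (left out, the last holds). Time passes only in rows, so rows that repeat a pose let the fingers close, or fill a call up. It gives the time, the measured TCP pose, the force, the opening and the grip force at its end, in the units of the state.
- get_state(): the state, without advancing time (a new reading comes with each control period).
- grab_frame(name): name is "side" or "top" or "wrist"; returns the picture (400x640x3 uint8, red, green, blue); there is no depth.
- calibration(name): a dict with "camera_matrix" (3x3 intrinsics, pixels), "k1" (the pictures are not rectified: a ray, as slopes to the right and down, at radius r is drawn at 1 + k1 r^2 times it, then the intrinsics apply), "extrinsics" (4x4, takes a point from camera to world coordinates). Camera axes: x right, y down, z forward; pixel columns grow to the right and rows downward; lengths in m; the calibration is good to about 2 mm. A picture is of the moment at which its call begins: read the wrist's pose just before it. calibration takes no time and is no camera call; for the wrist camera it gives the pose at the moment of the call.
- job_done(): hands the job in; it is judged then, once.
Trained networks look in the newest picture that a camera, given by its name, has taken for a name from the list of things; names that differ only in an ending like _2 or _b are one class to them, and where a whole thing is asked for, a point or a joint stands for the part that bears it (a point fixed in the world has none). Each returns a list of dicts, best first, with "score" (0 to 1); they miss things now and then, are a little off and sometimes report something else, mostly with a low value. They report only what shows in the picture. A call takes as long as a camera call.
- boxes_of(query, camera): "rect" ([left, top, right, bottom] in pixels, round what is visible of it).
- regions_of(query, camera): "region" (400x640 bool, what is visible of it) and "rect" ([left, top, right, bottom] in pixels, round what is visible of it).
- spot_point(query, camera): "uv" ([column, row] in pixels: a listed point, or the origin of a listed thing).
The state is a dict: "t": time; "q": joint angles; "qd": joint speeds; "joint_efforts": joint torques, N m; "eef_pos": TCP position; "ee_rot": TCP orientation; "force": force on the tool from outside, world axes, zero at the start; "moment": the same for the moment, N m; "width": finger opening in m; "gripper_force": force on a finger pad.
Only numpy, scipy, OpenCV 4.12 (cv2) and the standard library are available. Lean on these libraries where they do the work, as an engineer would, in place of code of your own. Each camera call takes 0.05 s, during which the arm holds its last target. There are 200 camera calls.

### The job

On the kitchen worktop stands a bench-top water filter: turn the hexagonal cap nut on its white housing clockwise (seen from above) until it is fully tight, with its rib pointing at the small index block. Only then take the black upright handle of the spring-return flush slide in the gripper and pull it straight out until its pointer is level with the mark on the rail, and finish still holding it there: the program ends with the gripper gripping the handle, because the spring pulls the slide back in when let go. Leave all the other things on the worktop where they stand.

Things in the scene. Friction and masses are not known exactly. Their poses are not given: they have to be found in the camera images.
- filter_unit: Fixed bench-top water filter, 250 mm wide (y), 280 deep. Origin on the worktop under it; x to its back, y to the robot's left, z up; its front (-x) faces roughly the robot. At (35, -60) mm stands the white round housing, radius 49, top at z 150, which carries the cap nut; on its rim in front (-x) of the nut is a 10 x 6 mm index block. The flush slide comes out of the valve box at y 70 mm.
- valve_front (a point): Middle of the front face of the grey valve box, at (5, 70, 50) mm in the filter's frame; the box is 85 mm deep, 56 wide, top at z 78 mm. A steel gland of radius 16 mm reaches 12 mm forward from here round the slide's rod. To its left an aluminium gauge rail (12 mm wide, top at z 56 mm) runs along x at y 117 mm, from x -170 to 0 mm.
- cap_nut (a joint): Turn of the cap nut (rad): grows as it turns clockwise seen from above; 0 is loosest, 1.4 fully tight against a firm stop. It stays where it is left; turning takes about 0.12 N m. At 1.4 its rib points at the index block, along -x of the filter; at value v the rib is (1.4 - v) rad counter-clockwise of that, seen from above.
- nut_top (a point): Centre of the cap nut's top face, on its upright axis. Grey plastic hexagon, 40 mm across flats, 30 mm high, on a round flange 62 mm across and 5 mm thick. One flat faces along the rib (14 mm long, low, radial, on the flange), the others every 60 degrees. The frame turns with the nut, z up; the rib lies 1.4 rad counter-clockwise of its -x axis.
- pull_slide: Flush slide: steel rod 12 mm thick (axis at z 50 mm) with a black upright handle plate 16 mm thick (x), 50 wide (y), z 35 to 105 mm. Origin at worktop level under the plate's middle; axes as the filter's. Fully in it is at (-70, 70) mm in the filter's frame; slides out along -x by up to 85 mm. A spring pulls it in: about 6 N when in, plus 1.4 N per 10 mm; friction about 1 N.
- handle_top (a point): Centre of the top face of the handle plate, 105 mm above the worktop; grip the plate over its 16 mm thickness from above. When the slide is in, 61 mm are free between the plate and the valve box, 49 mm to the gland round the rod.
- pointer (a point): End of the small steel pointer tooth (4 mm thick along x) on the handle's left-hand (+y) edge, over the rail; in the middle of the handle's thickness, 43 mm to +y of the handle's middle and 64.5 mm above the worktop. It moves with the slide.
- mark_clip: The mark: small steel clip (16 x 13 mm) on the gauge rail with an upright ridge plate 4 mm thick (x), 12 wide, its top 27 mm above the rail. Fixed during a run, 35 to 62 mm out from the pointer's fully-in place. Origin on the rail's top; axes as the filter's; the slide is at the mark when pointer and ridge have the same x in this frame.
- mark (a point): Middle of the top of the ridge, 83 mm above the worktop, directly outboard (+y) of the place where the pointer must come.
- bowl: Bystander: small white bowl, 68 mm across, 36 mm high, usually in front of the housing. Origin under its middle.
- soap: Bystander: green soap bottle, 60 mm across, 170 mm high. Origin under its middle.
- jar: Bystander: glass jar, 68 mm across, 100 mm high. Origin under its middle.
- mug: Bystander: blue mug, 76 mm across plus its handle, 85 mm high. Origin under its middle.
- can: Bystander: steel food can, 66 mm across, 80 mm high. Origin under its middle.
- wooden_spoon: Bystander: wooden spoon, 220 mm long, lying flat. Origin under its middle.

How it is judged:
On the way, in this order (a step that is already met when the one before it is completed fails the run):
1. the cap nut is tight while the slide is still fully in (value of joint cap_nut above 1.3 rad and x of pointer in the frame of filter_unit above -0.08 m), for 0.2 s.
2. the gripper holds the slide out with its pointer at the mark (x of pointer in the frame of mark_clip between -0.005 and 0.005 m and contact force between the fingers and pull_slide above 4 N and value of joint cap_nut above 1.3 rad), for 0.4 s.
At the end, for the whole second after the job is handed in: The cap nut is tight (within 0.1 rad of its stop) and the gripper's fingers hold the slide (more than 4 N) at rest with its pointer within 5 mm of the mark, measured along the slide's travel (all of step 2 and linear speed of pull_slide below 0.01 m/s); the arm keeps its last pose, push and grip.
It fails at once if the slide is pulled out more than 12 mm while the cap nut is not tight (x of pointer in the frame of filter_unit below -0.082 m and value of joint cap_nut below 1.28 rad).
It fails at once if a bystander is displaced by more than 30 mm or knocked over (distance of any of bowl, soap, jar, mug, can, wooden_spoon from where it was at the start of the episode above 0.03 m or angle between any of bowl, soap, jar, mug, can's own z axis and vertical above 0.5 rad).
It also fails if it takes over 38 s, if anything falls off the work surface, if the arm or the gripper's body presses on something with over 40 N, if the wrist force passes 120 N, or if a joint passes its speed limit or range.

## Working session

There is one attempt and no reset: what is moved stays moved. The work goes in short steps, Python scripts to look and compute and a tool call to move; the robot and the scene stay as the last step left them, time stands still between calls to the robot, and variables do not carry over. Pictures are saved under pics/ and viewed, at most 10 in all, crops included, and the job is handed in when it is done.

Besides the shell and the picture viewer there is one more tool, called after ">>>" by a JSON object that holds its "fn" and its "kwargs". arm_command: Moves the arm, as the interface text tells. Shift numbers are shares of 25 cm and turn numbers shares of 180 degrees, none past 1 either way. Its arguments: {"type":"object","properties":{"commands":{"type":"array"},"claw":{"type":"number"},"grip_force":{"type":"number"}},"required":["commands"]}

```bash
mkdir -p pics; cat > h.py <<'E'
import numpy as np, cv2
from station import *
def ray(c,uv,cal=None):
    cal=cal or calibration(c);K=np.array(cal["camera_matrix"]);T=np.array(cal["extrinsics"]);k=cal["k1"]
    p=np.array([(uv[0]-K[0,2])/K[0,0],(uv[1]-K[1,2])/K[1,1]]);s=p.copy()
    for _ in range(20): s=p/(1+k*(s@s))
    return T[:3,3],T[:3,:3]@np.array([s[0],s[1],1.])
def onz(c,uv,z,cal=None):
    o,d=ray(c,uv,cal);return o+d*(z-o[2])/d[2]
def proj(c,P,cal=None):
    cal=cal or calibration(c);K=np.array(cal["camera_matrix"]);T=np.array(cal["extrinsics"]);k=cal["k1"]
    q=T[:3,:3].T@(np.array(P)-T[:3,3]);s=q[:2]/q[2];s=s*(1+k*(s@s))
    return K[:2,:2]@s+K[:2,2]
def tri(l):
    A=0;b=0
    for c,uv in l:
        o,d=ray(c,uv);d=d/np.linalg.norm(d);M=np.eye(3)-np.outer(d,d);A=A+M;b=b+M@o
    return np.linalg.solve(A,b)
def save(c,n):
    f=grab_frame(c);cv2.imwrite(f"pics/{n}.png",f[:,:,::-1]);return f
E
python3 - <<'E'
from h import *
s=get_state();print(s["t"],s["eef_pos"],s["ee_rot"],s["width"])
a=save("top","top0");b=save("side","side0")
for c in("top","side"):
    print(c,np.round(calibration(c)["extrinsics"],3).tolist())
Z=dict(nut_top=None,handle_top=.105,pointer=.0645,mark=.083,valve_front=.05,filter_unit=0)
for q,z in Z.items():
    l=[]
    for c in("top","side"):
        r=spot_point(q,c)
        if r: 
            l.append((c,r[0]["uv"])); print(q,c,np.round(r[0]["uv"],1),round(r[0]["score"],2), None if z is None else np.round(onz(c,r[0]["uv"],z),4))
    if len(l)==2: print("  tri",np.round(tri(l),4))
E
```

```text
0.0 [0.16220432 0.6547376  0.22561584] [ 3.13995783e+00 -1.38561266e-04 -2.42934325e-01] 0.08737966331382895
top [[0.013, -0.996, 0.091, 0.54], [-1.0, -0.014, -0.008, 0.064], [0.01, -0.091, -0.996, 0.889], [0.0, 0.0, 0.0, 1.0]]
side [[-0.995, -0.076, 0.071, 0.534], [-0.102, 0.565, -0.819, 0.931], [0.022, -0.821, -0.57, 0.736], [0.0, 0.0, 0.0, 1.0]]
nut_top top [357.  175.7] 0.79 None
nut_top side [351.2 240.8] 0.61 None
  tri [ 0.6028 -0.032  -0.0405]
handle_top top [302.3 238.2] 0.72 [0.5298 0.086  0.105 ]
handle_top side [344.4 219. ] 0.61 [0.5405 0.0977 0.105 ]
  tri [0.5352 0.0863 0.0965]
pointer top [280.7 245.9] 0.69 [0.5115 0.1352 0.0645]
pointer side [349.9 242. ] 0.83 [0.5236 0.131  0.0645]
  tri [0.5176 0.135  0.0682]
mark top [275.7 258. ] 0.5 [0.4857 0.144  0.083 ]
valve_front top [295.5 208.3] 0.68 [0.5973 0.1043 0.05  ]
valve_front side [347.8 218.4] 0.71 [0.5326 0.0214 0.05  ]
  tri [0.5627 0.1026 0.1143]
filter_unit top [329.6 203.3] 0.71 [0.6141 0.0237 0.    ]
filter_unit side [314.3 233. ] 0.84 [0.6166 0.0296 0.    ]
  tri [ 0.6158  0.0235 -0.005 ]
```

View pics/top0.png

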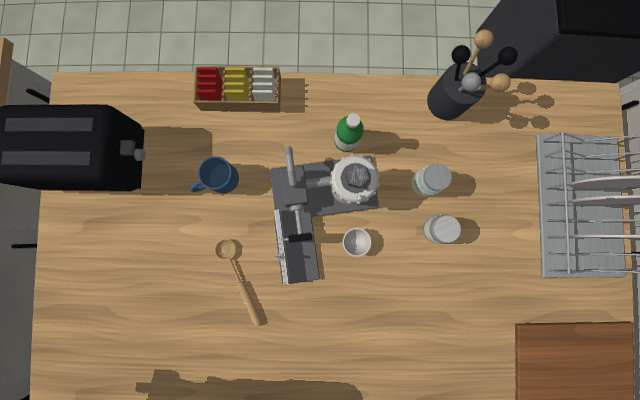

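View pics/side0.png

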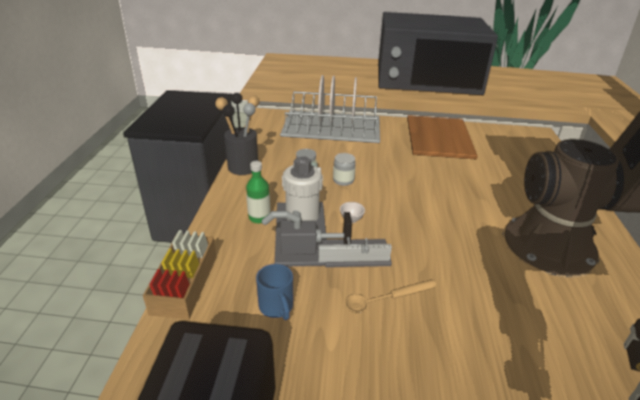

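The top view shows the filter with its handle at (300,237), the nut at (357,175), the rail running down from (275,215) to (283,283), the soap behind the nut and the bowl in front. The side view agrees, and the slide is in. I'll move in for the wrist camera.

>>> {"fn": "arm_command", "kwargs": {"commands": [{"tx":0.6,"ty":0.72,"tz":-0.35},{"tx":0.6,"ty":0.72,"tz":-0.35},{"tx":0.6,"ty":0.72,"tz":-0.35},{"tx":0.6,"ty":0.72,"tz":-0.35},{"tx":0.6,"ty":0.72,"tz":-0.35},{"tx":0.6,"ty":0.72,"tz":-0.35},{"tx":0.6,"ty":0.72,"tz":-0.35},{"tx":0.6,"ty":0.72,"tz":-0.35}]}}

```text
invalid input
```

>>> {"fn": "arm_command", "kwargs": {"commands": [{"tx":0.6,"ty":0.72,"tz":-0.25},{"tx":0.6,"ty":0.72,"tz":-0.25},{"tx":0.6,"ty":0.72,"tz":-0.25},{"tx":0.6,"ty":0.72,"tz":-0.25},{"tx":0.6,"ty":0.72,"tz":-0.25},{"tx":0.6,"ty":0.72,"tz":-0.25},{"tx":0.6,"ty":0.72,"tz":-0.25},{"tx":0.6,"ty":0.72,"tz":-0.25}]}}

```text
invalid input
```

>>> {"fn": "arm_command", "kwargs": {"commands": [{"tx":0.6,"ty":0.72,"tz":-0.1},{"tx":0.6,"ty":0.72,"tz":-0.1},{"tx":0.6,"ty":0.72,"tz":-0.1},{"tx":0.6,"ty":0.72,"tz":-0.1},{"tx":0.6,"ty":0.72,"tz":-0.1},{"tx":0.6,"ty":0.72,"tz":-0.1},{"tx":0.6,"ty":0.72,"tz":-0.1},{"tx":0.6,"ty":0.72,"tz":-0.1}]}}

```text
invalid input
```

```bash
cat > fit.py <<'E'
from h import *
from scipy.optimize import least_squares
def look(cams,n=None):
    obs=[]
    for c in cams:
        save(c,(n or "x")+c);cal=calibration(c)
        for q in("handle_top","pointer","mark","valve_front","filter_unit","nut_top"):
            r=spot_point(q,c)
            if r: obs.append((q,c,cal,r[0]["uv"],r[0]["score"]))
    return obs
def fit(obs):
    # x,y,yaw, nut z, mark dist
    def pts(p): 
        return dict(handle_top=[-.07,.07,.105],pointer=[-.07,.113,.0645],mark=[-.07-p[4],.117,.083],valve_front=[.005,.07,.05],filter_unit=[0,0,0],nut_top=[.035,-.06,p[3]])
    def W(p,l):
        c,s=np.cos(p[2]),np.sin(p[2]);return [p[0]+c*l[0]-s*l[1],p[1]+s*l[0]+c*l[1],l[2]]
    def res(p):
        P=pts(p)
        r=[(proj(c,W(p,P[q]),cal)-uv)*sc for q,c,cal,uv,sc in obs if sc>.3]
        return np.r_[np.ravel(r),(p[3]-.185)*200,(p[4]-.048)*20]
    s=least_squares(res,[.615,.025,.1,.185,.048],loss="soft_l1",f_scale=1.5)
    p=s.x;P=pts(p)
    for q,c,cal,uv,sc in obs: print(q,c,np.round(uv),"sc",round(sc,2),"err",np.round(proj(c,W(p,P[q]),cal)-uv,1))
    print("pose",np.round(p,4));
    for q in P: print(q,np.round(W(p,P[q]),4))
    return p
E
python3 - <<'E'
from fit import *
s=get_state();print(s["t"],s["eef_pos"],s["ee_rot"],s["q"])
print(np.round(calibration("wrist")["extrinsics"],3).tolist(), calibration("wrist")["camera_matrix"])
fit(look(["top","side","wrist"],"a"))
E
```

```text
0.7 [0.16229722 0.65518028 0.22658661] [-3.14154046e+00  2.05223171e-05 -2.42779718e-01] [ 1.61609312e+00  3.58559031e-01  1.18994945e-02 -5.15434195e-06
 -1.22408092e+00 -2.88074765e-01]
[[-0.24, -0.932, -0.271, 0.236], [-0.971, 0.231, 0.067, 0.637], [-0.0, 0.279, -0.96, 0.384], [0.0, 0.0, 0.0, 1.0]] [[304.86969056   0.         321.73822852]
 [  0.         304.86969056 204.08268391]
 [  0.           0.           1.        ]]
handle_top top [302. 235.] sc 0.79 err [-3.2  2. ]
pointer top [280. 242.] sc 0.64 err [ 1.3 -2.5]
mark top [276. 258.] sc 0.43 err [ 4.6 -0.9]
valve_front top [295. 210.] sc 0.84 err [ 1.4 -5.4]
nut_top top [358. 175.] sc 0.67 err [-0.6  0.1]
handle_top side [347. 219.] sc 0.57 err [ 1. -1.]
pointer side [348. 242.] sc 0.87 err [0.7 0.5]
mark side [365. 242.] sc 0.45 err [ 0.6 -3.6]
valve_front side [316. 235.] sc 0.68 err [-0.1  1.1]
filter_unit side [316. 232.] sc 0.73 err [-0.2  1.5]
nut_top side [302. 160.] sc 0.84 err [0.6 0.2]
pose [0.6114 0.0329 0.1389 0.1865 0.0385]
handle_top [0.5324 0.0925 0.105 ]
pointer [0.5264 0.1351 0.0645]
mark [0.4878 0.1337 0.083 ]
valve_front [0.6067 0.1029 0.05  ]
filter_unit [0.6114 0.0329 0.    ]
nut_top [ 0.6544 -0.0217  0.1865]
```

View pics/awrist.png

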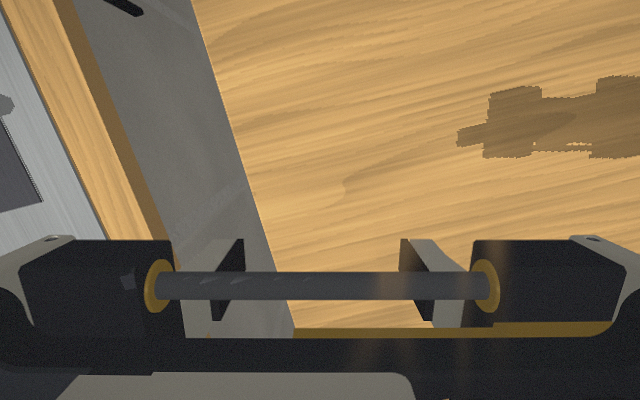

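The wrist view shows only floor and worktop, since the arm has not moved and the calls were refused. I'll retry with "twist" included.

>>> {"fn": "arm_command", "kwargs": {"commands": [{"tx":0.6,"ty":0.72,"tz":-0.35,"twist":0},{"tx":0.6,"ty":0.72,"tz":-0.35,"twist":0},{"tx":0.6,"ty":0.72,"tz":-0.35,"twist":0},{"tx":0.6,"ty":0.72,"tz":-0.35,"twist":0},{"tx":0.6,"ty":0.72,"tz":-0.35,"twist":0},{"tx":0.6,"ty":0.72,"tz":-0.35,"twist":0},{"tx":0.6,"ty":0.72,"tz":-0.35,"twist":0},{"tx":0.6,"ty":0.72,"tz":-0.35,"twist":0}]}}

```text
t: 2.42
eef_pos: [0.2655, 0.4433, 0.3161]
ee_rot: [-3.138, 0.0, -0.245]
force: [-0.1, 0.2, -0.8]
width: 0.0875
gripper_force: 0.0
```

>>> {"fn": "arm_command", "kwargs": {"commands": [{"tx":0.6,"ty":0.7,"tz":-0.2,"twist":0},{"tx":0.6,"ty":0.7,"tz":-0.2,"twist":0},{"tx":0.6,"ty":0.7,"tz":-0.2,"twist":0},{"tx":0.6,"ty":0.7,"tz":-0.2,"twist":0},{"tx":0.6,"ty":0.7,"tz":-0.2,"twist":0},{"tx":0.6,"ty":0.7,"tz":-0.2,"twist":0},{"tx":0.6,"ty":0.7,"tz":-0.2,"twist":0},{"tx":0.6,"ty":0.7,"tz":-0.2,"twist":0}]}}

```text
t: 3.08
eef_pos: [0.3686, 0.2383, 0.3639]
ee_rot: [-3.141, 0.0, -0.245]
force: [-0.5, 0.2, -0.6]
width: 0.0876
gripper_force: 0.0
```

>>> {"fn": "arm_command", "kwargs": {"commands": [{"tx":0.6,"ty":0.7,"tz":0,"twist":0},{"tx":0.6,"ty":0.7,"tz":0,"twist":0},{"tx":0.6,"ty":0.7,"tz":0,"twist":0},{"tx":0.6,"ty":0.7,"tz":0,"twist":0},{"tx":0.6,"ty":0.7,"tz":0,"twist":0},{"tx":0.6,"ty":0.7,"tz":0,"twist":0},{"tx":0.6,"ty":0.7,"tz":0,"twist":0},{"tx":0.6,"ty":0.7,"tz":0,"twist":0}]}}

```text
t: 3.75
eef_pos: [0.4722, 0.0329, 0.3627]
ee_rot: [3.14, 0.002, -0.244]
force: [0.7, 0.3, 0.2]
width: 0.0875
gripper_force: 0.0
```

```bash
python3 - <<'E'
from fit import *
s=get_state();print(s["t"],s["eef_pos"],s["ee_rot"],s["q"])
print(np.round(calibration("wrist")["extrinsics"],3).tolist())
fit(look(["wrist"],"b"))
E
```

```text
3.75 [0.47217252 0.03285539 0.36265005] [ 3.14023264e+00  2.20594428e-03 -2.44371470e-01] [ 4.86297932e-01 -4.33300229e-02 -1.71065985e-01 -4.62956829e-04
 -1.44561084e+00  8.40186815e-01]
[[-0.242, -0.931, -0.273, 0.547], [-0.97, 0.232, 0.067, 0.015], [0.001, 0.281, -0.96, 0.52], [0.0, 0.0, 0.0, 1.0]]
handle_top wrist [270. 140.] sc 0.82 err [-0.7 -1.5]
pointer wrist [359. 121.] sc 0.74 err [-112.1   25.5]
mark wrist [246. 178.] sc 0.57 err [ 8.1 -1.2]
valve_front wrist [254.  86.] sc 0.68 err [0.2 0.3]
filter_unit wrist [301.  75.] sc 0.82 err [1.3 0. ]
pose [0.6123 0.0301 0.1234 0.185  0.0436]
handle_top [0.5342 0.091  0.105 ]
pointer [0.529  0.1337 0.0645]
mark [0.4852 0.1323 0.083 ]
valve_front [0.6087 0.1002 0.05  ]
filter_unit [0.6123 0.0301 0.    ]
nut_top [ 0.6544 -0.0251  0.185 ]
```

View pics/bwrist.png

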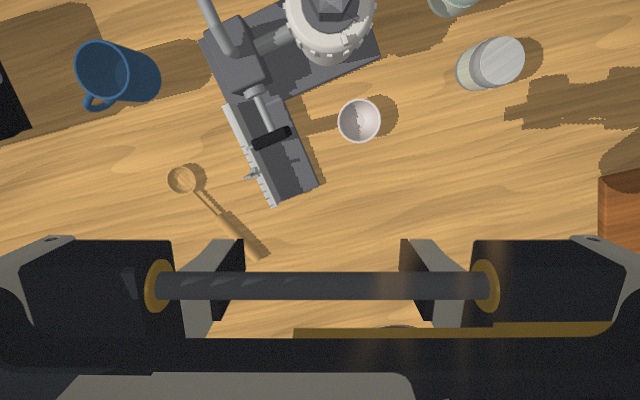

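The wrist view shows the handle at (271,138), the clip at (250,173), and the housing and nut at the top edge near (335,5). I'll go forward to see the nut.

>>> {"fn": "arm_command", "kwargs": {"commands": [{"tx":0.47,"ty":0.07,"tz":0,"twist":0},{"tx":0.47,"ty":0.07,"tz":0,"twist":0},{"tx":0.47,"ty":0.07,"tz":0,"twist":0},{"tx":0.47,"ty":0.07,"tz":0,"twist":0},{"tx":0.47,"ty":0.07,"tz":0,"twist":0},{"tx":0.47,"ty":0.07,"tz":0,"twist":0},{"tx":0.47,"ty":0.07,"tz":0,"twist":0},{"tx":0.47,"ty":0.07,"tz":0,"twist":0}]}}

```text
t: 4.77
eef_pos: [0.5808, -0.0122, 0.365]
ee_rot: [-3.141, -0.001, -0.242]
force: [0.0, -1.4, -1.0]
width: 0.0873
gripper_force: 0.0
```

```bash
python3 - <<'E'
from fit import *
s=get_state();print(s["t"],s["eef_pos"],s["ee_rot"])
o=look(["wrist"],"c");p=fit(o)
n=[x for x in o if x[0]=="nut_top"]
print([np.round(onz("wrist",x[3],.185),4) for x in n])
r=spot_point("soap","wrist");print("soap",[np.round(onz("wrist",x["uv"],0),3) for x in r[:1]])
im=cv2.imread("pics/cwrist.png");cv2.imwrite("pics/c2.png",cv2.resize(im[0:240,200:520],None,fx=2.5,fy=2.5,interpolation=cv2.INTER_CUBIC))
E
```

```text
4.7667 [ 0.58083406 -0.01215478  0.3650211 ] [-3.14077318e+00 -1.37682211e-03 -2.41720023e-01]
handle_top wrist [261. 222.] sc 0.9 err [-1.6 -0.7]
pointer wrist [242. 221.] sc 0.61 err [-1.7  2.4]
mark wrist [242. 249.] sc 0.4 err [ 3.9 -1.5]
valve_front wrist [245. 167.] sc 0.87 err [0.6 1.1]
filter_unit wrist [289. 150.] sc 0.66 err [ 2.1 -0.1]
nut_top wrist [311. 117.] sc 0.6 err [ 0.  -0.9]
pose [0.6131 0.0347 0.1566 0.185  0.036 ]
handle_top [0.5331 0.093  0.105 ]
pointer [0.5264 0.1354 0.0645]
mark [0.4902 0.1338 0.083 ]
valve_front [0.6071 0.1047 0.05  ]
filter_unit [0.6131 0.0347 0.    ]
nut_top [ 0.6571 -0.0191  0.185 ]
[array([ 0.6564, -0.0193,  0.185 ])]
soap [array([ 0.772, -0.018,  0.   ])]
```

View pics/c2.png

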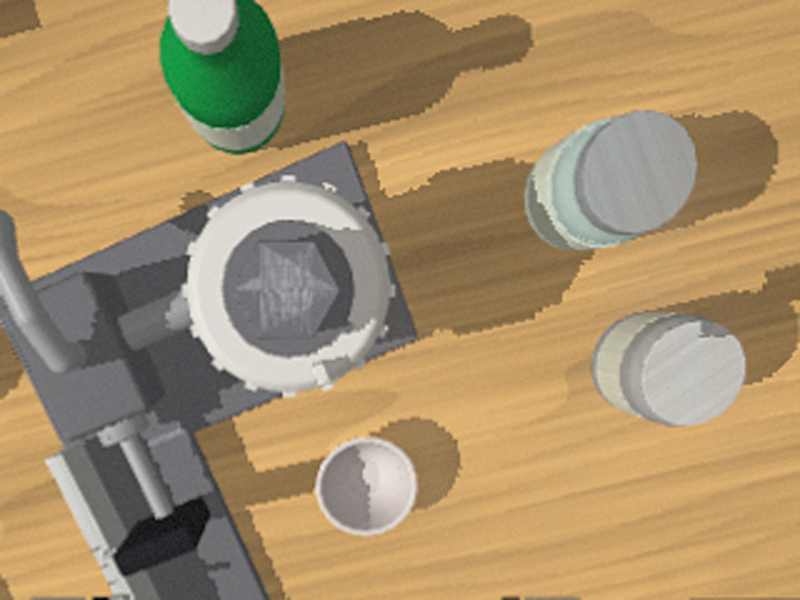

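The crop shows the nut hexagon around (287,290) with corners at left and right, so one flat faces image up/down. The index block is at (325,372), and the soap and bowl are clear of the nut. I still need the rib.

```bash
python3 - <<'E'
from h import *
f=lambda x,y:(200+x/2.5,y/2.5)
def ang(a,b,z):
    A,B=onz("wrist",f(*a),z),onz("wrist",f(*b),z);d=B-A;return np.round(A[:2],4),np.round(B[:2],4),round(float(np.arctan2(d[1],d[0])),3)
print("back",ang((345,143),(30,280),.01)); print("right",ang((415,340),(345,143),.01))
print("rail",ang((115,598),(50,460),.056))
print("idx",ang((287,287),(325,372),.152)); 
print("housing c",onz("wrist",f(289,287),.15),"flange c",onz("wrist",f(287,290),.158))
print("hex L-R",ang((238,287),(337,290),.185),"TL-BR",ang((262,240),(307,338),.185),"TR-BL",ang((305,240),(262,333),.185))
im=cv2.imread("pics/cwrist.png")[80:160,270:370]
im=cv2.resize(im,None,fx=7,fy=7,interpolation=cv2.INTER_CUBIC).astype(float)
cv2.imwrite("pics/c3.png",np.clip((im/255)**.55*255,0,255).astype(np.uint8))
E
```

```text
back (array([ 0.7336, -0.0757]), array([0.7037, 0.14  ]), 1.709)
right (array([ 0.6067, -0.0935]), array([ 0.7336, -0.0757]), 0.139)
rail (array([0.4954, 0.1378]), array([0.594 , 0.1487]), 0.111)
idx (array([ 0.6583, -0.023 ]), array([ 0.6158, -0.031 ]), -2.954)
housing c [ 0.65807943 -0.02382701  0.15      ] flange c [ 0.65695714 -0.02275793  0.158     ]
hex L-R (array([ 0.663 , -0.0034]), array([ 0.6517, -0.044 ]), -1.843) TL-BR (array([ 0.6789, -0.0182]), array([ 0.6354, -0.0268]), -2.945) TR-BL (array([ 0.6746, -0.0356]), array([ 0.6421, -0.0085]), 2.445)
```

View pics/c3.png

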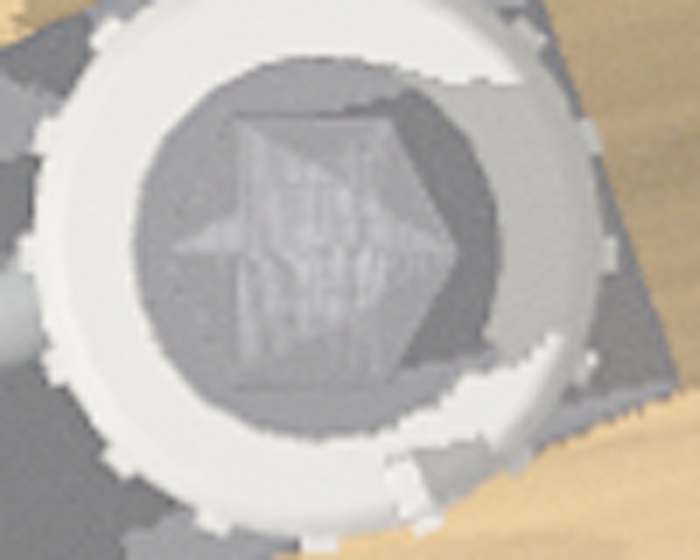

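Filter yaw is about 0.135 rad and the nut is at about (0.657, -0.022). The flat normals are at -0.257 + k·60°, so v≈0.745 and about 0.655 rad clockwise remains. Gripping with yaw -0.78 ends near -1.436, which is also the yaw for the handle.

>>> {"fn": "arm_command", "kwargs": {"commands": [{"tx":0.305,"ty":-0.035,"tz":0.2,"twist":0.171},{"tx":0.305,"ty":-0.035,"tz":0.3,"twist":0.171},{"tx":0.305,"ty":-0.035,"tz":0.45,"twist":0.171},{"tx":0.305,"ty":-0.035,"tz":0.55,"twist":0.171},{"tx":0.305,"ty":-0.035,"tz":0.6,"twist":0.171},{"tx":0.305,"ty":-0.035,"tz":0.6,"twist":0.171},{"tx":0.305,"ty":-0.035,"tz":0.6,"twist":0.171},{"tx":0.305,"ty":-0.035,"tz":0.6,"twist":0.171}], "claw": 0.9}}

```text
t: 5.83
eef_pos: [0.6587, -0.0225, 0.2162]
ee_rot: [-3.14, -0.002, -0.778]
force: [0.8, 0.1, 1.2]
width: 0.0787
gripper_force: 0.0
```

```bash
python3 - <<'E'
from h import *
s=get_state();print(s["t"],s["eef_pos"],s["ee_rot"])
save("wrist","d")
E
```

```text
5.8333 [ 0.65874262 -0.02254876  0.2162269 ] [-3.13958720e+00 -2.18224316e-03 -7.77817280e-01]
```

View pics/d.png

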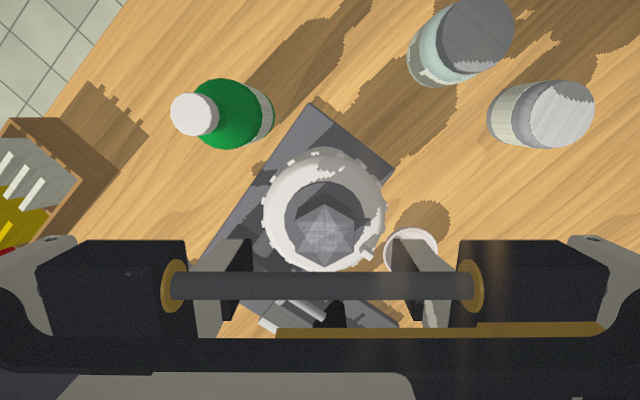

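The nut sits between the fingers (centre about (325,222), finger middle about 322), with its flats facing the pads. I'll descend and close.

>>> {"fn": "arm_command", "kwargs": {"commands": [{"tx":0,"ty":0,"tz":0.08,"twist":0},{"tx":0,"ty":0,"tz":0.15,"twist":0},{"tx":0,"ty":0,"tz":0.21,"twist":0},{"tx":0,"ty":0,"tz":0.21,"twist":0},{"tx":0,"ty":0,"tz":0.21,"twist":0},{"tx":0,"ty":0,"tz":0.21,"twist":0},{"tx":0,"ty":0,"tz":0.21,"twist":0},{"tx":0,"ty":0,"tz":0.21,"twist":0}]}}

```text
t: 6.55
eef_pos: [0.6584, -0.0224, 0.1632]
ee_rot: [-3.14, -0.001, -0.78]
force: [0.2, -0.3, -0.4]
width: 0.0789
gripper_force: 0.0
```

>>> {"fn": "arm_command", "kwargs": {"commands": [{"tx":0,"ty":0,"tz":0,"twist":0},{"tx":0,"ty":0,"tz":0,"twist":0},{"tx":0,"ty":0,"tz":0,"twist":0},{"tx":0,"ty":0,"tz":0,"twist":0},{"tx":0,"ty":0,"tz":0,"twist":0},{"tx":0,"ty":0,"tz":0,"twist":0},{"tx":0,"ty":0,"tz":0,"twist":0},{"tx":0,"ty":0,"tz":0,"twist":0}], "claw": 0, "grip_force": 25}}

```text
t: 7.22
eef_pos: [0.6572, -0.023, 0.1615]
ee_rot: [3.14, 0.0, -0.78]
force: [-1.8, -2.7, 2.3]
width: 0.0397
gripper_force: 25.0
```

>>> {"fn": "arm_command", "kwargs": {"commands": [{"tx":0,"ty":0,"tz":0,"twist":0.03},{"tx":0,"ty":0,"tz":0,"twist":0.06},{"tx":0,"ty":0,"tz":0,"twist":0.09},{"tx":0,"ty":0,"tz":0,"twist":0.12},{"tx":0,"ty":0,"tz":0,"twist":0.15},{"tx":0,"ty":0,"tz":0,"twist":0.18},{"tx":0,"ty":0,"tz":0,"twist":0.2},{"tx":0,"ty":0,"tz":0,"twist":0.2}]}}

```text
t: 7.88
eef_pos: [0.6566, -0.0233, 0.1615]
ee_rot: [3.139, -0.001, -1.413]
force: [-4.4, -3.3, 2.8]
width: 0.0394
gripper_force: 25.0
```

```bash
python3 - <<'E'
from station import *
s=get_state();print(s["ee_rot"],s["moment"],s["force"],s["width"])
E
```

```text
[ 3.13939558e+00 -5.71793239e-04 -1.41289175e+00] [-0.93058236  1.3791312  -0.0990608 ] [-4.40335259 -3.34000113  2.84208403] 0.0394195737547687
```

>>> {"fn": "arm_command", "kwargs": {"commands": [{"tx":0,"ty":0,"tz":0,"twist":0.01},{"tx":0,"ty":0,"tz":0,"twist":0.02},{"tx":0,"ty":0,"tz":0,"twist":0.03},{"tx":0,"ty":0,"tz":0,"twist":0.03},{"tx":0,"ty":0,"tz":0,"twist":0.03},{"tx":0,"ty":0,"tz":0,"twist":0.03},{"tx":0,"ty":0,"tz":0,"twist":0.03},{"tx":0,"ty":0,"tz":0,"twist":0.03}]}}

```text
t: 8.55
eef_pos: [0.6565, -0.0239, 0.1615]
ee_rot: [3.139, -0.002, -1.501]
force: [-3.3, -5.0, 1.9]
width: 0.0403
gripper_force: 25.5
```

```bash
python3 - <<'E'
from station import *
s=get_state();print(s["ee_rot"],s["moment"],s["force"],s["width"])
E
```

```text
[ 3.13906433e+00 -1.96077469e-03 -1.50142026e+00] [-1.85234627  1.17792131  0.95666474] [-3.31512575 -4.95766739  1.89505293] 0.040323191750831315
```

Reaction moment jumped from 0.1 to 0.96 N m, so the nut is at its stop. I'll release, rise and go over the handle.

>>> {"fn": "arm_command", "kwargs": {"commands": [{"tx":0,"ty":0,"tz":0,"twist":0},{"tx":0,"ty":0,"tz":0,"twist":0},{"tx":0,"ty":0,"tz":0,"twist":0},{"tx":0,"ty":0,"tz":0,"twist":0},{"tx":0,"ty":0,"tz":-0.1,"twist":0},{"tx":0,"ty":0,"tz":-0.2,"twist":0},{"tx":0,"ty":0,"tz":-0.35,"twist":0},{"tx":0,"ty":0,"tz":-0.45,"twist":0}], "claw": 0.8}}

```text
t: 9.22
eef_pos: [0.6581, -0.0225, 0.277]
ee_rot: [-3.14, -0.0, -1.502]
force: [0.8, -0.0, 0.9]
width: 0.0702
gripper_force: 0.0
```

```bash
python3 - <<'E'
from fit import *
s=get_state();p=s["eef_pos"];y=s["ee_rot"][2];print(s["t"],p,s["ee_rot"],s["width"])
d=np.array([.536,.091])-p[:2];c,n=np.cos(y),np.sin(y)
print("tx,ty",(d[0]*c+d[1]*n)/.25,(d[0]*n-d[1]*c)/.25,"twist",(y+1.436)/np.pi)
E
```

```text
9.2167 [ 0.65807192 -0.02248789  0.27699241] [-3.13979541e+00 -2.52309903e-04 -1.50219400e+00] 0.07023473388238542
tx,ty -0.4863551624472161 0.45602140191350854 twist -0.021070203342052698
```

>>> {"fn": "arm_command", "kwargs": {"commands": [{"tx":-0.485,"ty":0.455,"tz":0,"twist":-0.021},{"tx":-0.485,"ty":0.455,"tz":0,"twist":-0.021},{"tx":-0.485,"ty":0.455,"tz":0,"twist":-0.021},{"tx":-0.485,"ty":0.455,"tz":0,"twist":-0.021},{"tx":-0.485,"ty":0.455,"tz":0,"twist":-0.021},{"tx":-0.485,"ty":0.455,"tz":0,"twist":-0.021},{"tx":-0.485,"ty":0.455,"tz":0,"twist":-0.021},{"tx":-0.485,"ty":0.455,"tz":0,"twist":-0.021}], "claw": 0.6}}

```text
t: 9.88
eef_pos: [0.5364, 0.0904, 0.274]
ee_rot: [3.141, -0.0, -1.437]
force: [1.1, -0.3, -0.1]
width: 0.0524
gripper_force: 0.0
```

```bash
python3 - <<'E'
from fit import *
s=get_state();print(s["t"],s["eef_pos"],s["ee_rot"],s["width"])
o=look(["wrist"],"e")
for q,z in dict(handle_top=.105,pointer=.0645,mark=.083,valve_front=.05).items():
    for x in o:
        if x[0]==q: print(q,np.round(x[3],1),round(x[4],2),np.round(onz("wrist",x[3],z),4))
im=cv2.imread("pics/ewrist.png");cv2.imwrite("pics/e2.png",cv2.resize(im[100:340,180:480],None,fx=2.5,fy=2.5,interpolation=cv2.INTER_CUBIC))
E
```

```text
9.8833 [0.53640343 0.09038994 0.27395293] [ 3.14146891e+00 -5.29458548e-05 -1.43708675e+00] 0.05235530389006973
handle_top [326.1 187.9] 0.98 [0.532  0.0906 0.105 ]
pointer [326.1 211.8] 0.56 [0.5259 0.1306 0.0645]
mark [357.5 216.7] 0.62 [0.4886 0.126  0.083 ]
valve_front [266.6 179.5] 0.69 [0.6062 0.1025 0.05  ]
```

View pics/e2.png

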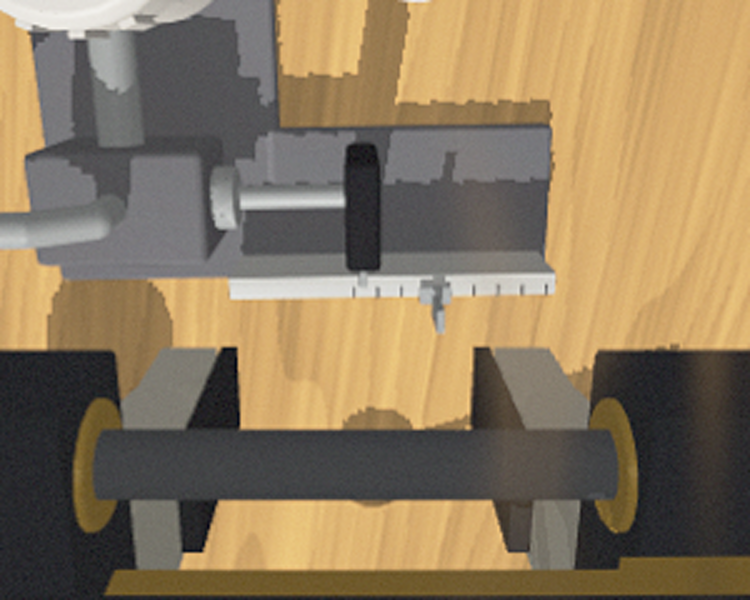

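The crop shows the handle top around (362,207), the pointer tooth at (362,280) and the clip ridge near (438,300), so about 37 mm of pull is needed. The slide is in and nothing is in the way. I'll descend on the handle.

>>> {"fn": "arm_command", "kwargs": {"commands": [{"tx":0,"ty":0.013,"tz":0.15,"twist":0},{"tx":0,"ty":0.013,"tz":0.3,"twist":0},{"tx":0,"ty":0.013,"tz":0.45,"twist":0},{"tx":0,"ty":0.013,"tz":0.57,"twist":0},{"tx":0,"ty":0.013,"tz":0.67,"twist":0},{"tx":0,"ty":0.013,"tz":0.75,"twist":0},{"tx":0,"ty":0.013,"tz":0.81,"twist":0},{"tx":0,"ty":0.013,"tz":0.81,"twist":0}]}}

```text
t: 10.9
eef_pos: [0.5308, 0.0891, 0.0683]
ee_rot: [3.136, -0.002, -1.438]
force: [-1.6, -1.5, -0.2]
width: 0.0529
gripper_force: 0.0
```

>>> {"fn": "arm_command", "kwargs": {"commands": [{"tx":0,"ty":0,"tz":0,"twist":0},{"tx":0,"ty":0,"tz":0,"twist":0},{"tx":0,"ty":0,"tz":0,"twist":0},{"tx":0,"ty":0,"tz":0,"twist":0},{"tx":0,"ty":0,"tz":0,"twist":0},{"tx":0,"ty":0,"tz":0,"twist":0},{"tx":0,"ty":0,"tz":0,"twist":0},{"tx":0,"ty":0,"tz":0,"twist":0}], "claw": 0, "grip_force": 45}}

```text
t: 11.57
eef_pos: [0.5331, 0.0904, 0.0722]
ee_rot: [-3.141, 0.0, -1.436]
force: [-0.2, -0.3, 3.4]
width: 0.0155
gripper_force: 45.0
```

```bash
python3 - <<'E'
from fit import *
s=get_state();print(s["t"],s["eef_pos"],s["ee_rot"],s["width"],s["force"])
o=look(["top","side"],"f")
for q,z in dict(handle_top=.105,pointer=.0645,mark=.083).items():
    for x in o:
        if x[0]==q: print(q,x[1],np.round(x[3],1),round(x[4],2),np.round(onz(x[1],x[3],z),4))
E
```

```text
11.5667 [0.53309035 0.09040049 0.0721554 ] [-3.14057515e+00  1.93337485e-05 -1.43568113e+00] 0.01554640467472491 [-0.17878225 -0.33156927  3.42875754]
handle_top side [347.2 219.1] 0.79 [0.5339 0.0972 0.105 ]
pointer side [347.2 241.5] 0.85 [0.5299 0.13   0.0645]
mark side [366.9 240.1] 0.59 [0.4855 0.1414 0.083 ]
```

Gripped with the slide in. I'll pull about 34 mm along tool +y, then look.

>>> {"fn": "arm_command", "kwargs": {"commands": [{"tx":0,"ty":0.02,"tz":0,"twist":0},{"tx":0,"ty":0.04,"tz":0,"twist":0},{"tx":0,"ty":0.06,"tz":0,"twist":0},{"tx":0,"ty":0.08,"tz":0,"twist":0},{"tx":0,"ty":0.1,"tz":0,"twist":0},{"tx":0,"ty":0.12,"tz":0,"twist":0},{"tx":0,"ty":0.136,"tz":0,"twist":0},{"tx":0,"ty":0.136,"tz":0,"twist":0}]}}

```text
t: 12.93
eef_pos: [0.5008, 0.0857, 0.0722]
ee_rot: [-3.138, -0.0, -1.436]
force: [9.9, -6.3, -3.5]
width: 0.0155
gripper_force: 45.0
```

```bash
python3 - <<'E'
from fit import *
s=get_state();print(s["t"],s["eef_pos"],s["ee_rot"],s["width"],s["force"])
o=look(["top","side","wrist"],"g")
for q,z in dict(handle_top=.105,pointer=.0645,mark=.083).items():
    for x in o:
        if x[0]==q: print(q,x[1],np.round(x[3],1),round(x[4],2),np.round(onz(x[1],x[3],z),4))
w=cv2.imread("pics/gwrist.png");sd=cv2.imread("pics/gside.png")
a=cv2.resize(w[150:320,200:470],(794,500),interpolation=cv2.INTER_CUBIC)[:300]
b=cv2.resize(sd[200:275,270:470],(800,300),interpolation=cv2.INTER_CUBIC)
cv2.imwrite("pics/g2.png",np.vstack([cv2.resize(w[150:320,190:460],(476,300),interpolation=cv2.INTER_CUBIC),cv2.resize(b,(476,178))])) if 0 else cv2.imwrite("pics/g2.png",np.vstack([cv2.resize(w[120:320,160:480],(480,300),interpolation=cv2.INTER_CUBIC),cv2.resize(sd[205:271,300:420],(480,264),interpolation=cv2.INTER_CUBIC)]))
E
```

```text
12.9333 [0.50082566 0.08569546 0.07219697] [-3.13758817e+00 -1.40886552e-04 -1.43550655e+00] 0.015531954184355363 [ 9.92690751 -6.32350743 -3.54570585]
handle_top side [358.  217.8] 0.81 [0.5089 0.0889 0.105 ]
handle_top wrist [322.1 284.5] 0.81 [0.502  0.0855 0.105 ]
pointer side [364.5 241.7] 0.61 [0.4897 0.1256 0.0645]
mark top [433.6 227.4] 0.53 [ 0.5567 -0.204   0.083 ]
mark side [391.5 300.7] 0.68 [0.4355 0.3201 0.083 ]
```

View pics/g2.png

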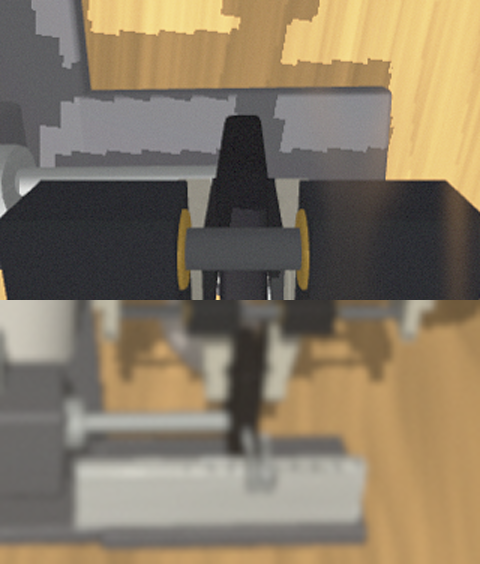

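```bash
python3 - <<'E'
from fit import *
from scipy.spatial.transform import Rotation as R
def T(p,r): M=np.eye(4);M[:3,:3]=R.from_euler("xyz",r).as_matrix();M[:3,3]=p;return M
s=get_state();cw=calibration("wrist")
X=np.linalg.inv(T(s["eef_pos"],s["ee_rot"]))@np.array(cw["extrinsics"])
cw=dict(cw);cw["extrinsics"]=T([.53640343,.09038994,.27395293],[3.14146891,0,-1.43708675])@X
cs=calibration("side");yaw=.14;c,n=np.cos(yaw),np.sin(yaw)
H=np.array([.5331,.0904])
def W(dx,dy,z): return [H[0]+c*dx-n*dy,H[1]+n*dx+c*dy,z]
def panel(img,cam,cal,x0,x1,y0,y1,k,off):
    im=cv2.resize(cv2.imread(img)[y0:y1,x0:x1],None,fx=k,fy=k,interpolation=cv2.INTER_CUBIC)
    pt=lambda P:tuple(int(v) for v in np.round((proj(cam,P,cal)-[x0,y0]+.5)*k))
    d=.037
    for z,col in((.083,(0,0,255)),(.056,(255,0,0))):
        q=[pt(W(-d+a,.047+b,z)) for a,b in((-.002,-.006),(.002,-.006),(.002,.006),(-.002,.006))]
        cv2.polylines(im,[np.array(q)],True,col,1);print(img,z,q)
    q=[pt(W(off+a,.043+b,.0645)) for a,b in((-.002,-.018),(.002,-.018),(.002,0),(-.002,0))]
    cv2.polylines(im,[np.array(q)],True,(0,255,0),1);print("ptr",q)
    return im
a=panel("pics/ewrist.png","wrist",cw,305,395,198,238,7,0)
b=panel("pics/side0.png","side",cs,335,385,228,263,7,0)
g=panel("pics/gside.png","side",cs,335,385,228,263,7,-.0326)
o=np.zeros((a.shape[0]+b.shape[0],700,3),np.uint8);o[:a.shape[0],:a.shape[1]]=a;o[a.shape[0]:]=np.hstack([b,g]);cv2.imwrite("pics/m.png",o)
E
```

```text
pics/ewrist.png 0.083 [(372, 131), (349, 131), (347, 196), (370, 196)]
pics/ewrist.png 0.056 [(356, 84), (334, 84), (332, 146), (354, 146)]
ptr [(156, 14), (133, 14), (134, 110), (156, 110)]
pics/side0.png 0.083 [(218, 57), (206, 57), (210, 80), (222, 80)]
pics/side0.png 0.056 [(211, 119), (199, 119), (203, 143), (215, 143)]
ptr [(98, 70), (86, 70), (91, 105), (103, 104)]
pics/gside.png 0.083 [(218, 57), (206, 57), (210, 80), (222, 80)]
pics/gside.png 0.056 [(211, 119), (199, 119), (203, 143), (215, 143)]
ptr [(194, 69), (182, 69), (189, 104), (200, 104)]
```

View pics/m.png

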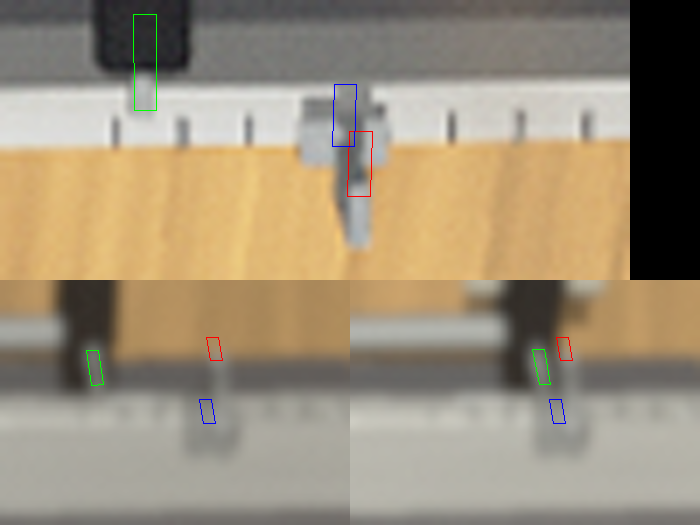

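The wrist panel puts the ridge top at x≈358, which matches d≈37.2 mm. The side panel shows the ridge at about 221 against 216 predicted, which gives d≈38.5 mm. The slide is out 32.6 mm, so I'll pull 5 mm more.

>>> {"fn": "arm_command", "kwargs": {"commands": [{"tx":0,"ty":0.007,"tz":0,"twist":0},{"tx":0,"ty":0.014,"tz":0,"twist":0},{"tx":0,"ty":0.021,"tz":0,"twist":0},{"tx":0,"ty":0.021,"tz":0,"twist":0},{"tx":0,"ty":0.021,"tz":0,"twist":0},{"tx":0,"ty":0.021,"tz":0,"twist":0},{"tx":0,"ty":0.021,"tz":0,"twist":0},{"tx":0,"ty":0.021,"tz":0,"twist":0}]}}

```text
t: 14.65
eef_pos: [0.4963, 0.085, 0.0722]
ee_rot: [-3.138, -0.0, -1.435]
force: [10.5, -6.8, -3.5]
width: 0.0159
gripper_force: 45.0
```

```bash
python3 - <<'E'
from fit import *
s=get_state();p=s["eef_pos"];print(s["t"],p,s["ee_rot"],s["width"],s["force"],"travel",np.hypot(p[0]-.5331,p[1]-.0904))
save("side","hside")
for q in("pointer","mark"): print(q,[(np.round(x["uv"],1),round(x["score"],2)) for x in spot_point(q,"side")[:2]])
f=lambda n:cv2.cvtColor(cv2.imread(n),cv2.COLOR_BGR2GRAY).astype(int)
a,h=f("pics/side0.png"),f("pics/hside.png")
for r in range(238,248): print(r,a[r,358:374],h[r,354:374])
E
```

```text
14.65 [0.49627538 0.08501026 0.07219618] [-3.13751529e+00 -4.33508347e-04 -1.43544297e+00] 0.015898080383648403 [10.5053023  -6.84757599 -3.48767979] travel 0.037216957428835004
pointer [(array([367.4, 237.9]), 0.63)]
mark [(array([360.6, 217.9]), 0.54), (array([364.6, 236.7]), 0.42)]
238 [134 135 134 133 130 128 132 139 143 136 131 128 128 126 126 127] [106 105 104 100  83  61  49  55  86 118 125 123 130 135 138 136 136 134
 134 136]
239 [113 114 114 113 112 111 115 130 134 125 114 111 111 110 111 110] [ 97  95  96  90  72  54  47  56  88 122 131 135 137 130 120 118 117 117
 118 117]
240 [ 99  99  99  99  98  98 101 115 123 114 103  98  98  97  97  98] [ 99 100  99  92  75  55  47  53  79 109 118 126 130 122 109 105 105 104
 104 103]
241 [ 95  95  96  95  95  92  94 105 116 109  99  95  95  95  95  95] [101 100 100  94  78  58  49  50  66  90 103 116 123 117 105 100 100 101
 100 100]
242 [ 95  97  95  95  95  92  93 105 117 112 101  95  95  95  94  95] [102 101 101  98  84  66  53  51  59  78  97 114 125 119 107 101 100 100
 100 101]
243 [107 106 105 102  98  95  95 111 123 118 107 105 104 104 105 105] [120 120 119 114 104  92  79  71  73  85 101 118 132 126 115 111 111 111
 111 113]
244 [133 132 128 118 114 112 109 119 133 133 130 130 132 131 131 131] [156 156 153 144 137 133 125 112 107 112 115 129 142 142 138 139 140 140
 140 139]
245 [151 154 151 135 129 128 123 130 141 145 146 151 154 155 152 147] [178 180 175 163 161 164 157 141 135 134 131 139 150 155 157 161 165 166
 162 158]
246 [159 166 161 145 138 136 133 140 147 147 148 155 160 162 158 150] [184 185 179 168 170 178 173 155 147 146 143 149 157 157 158 165 172 174
 169 160]
247 [168 175 169 152 144 143 140 147 152 149 146 153 161 164 160 156] [188 191 185 175 179 187 182 162 154 153 151 157 162 160 157 163 172 175
 171 167]
```

The pointer (col ≈364) and ridge (col 366) now have the separation the projection predicts when they are level. The grip is firm, so I'll hand in.

```bash
python3 -c "
from station import *
print(job_done())"
```

```text
the job is handed in; nothing more can be done
None
```

I turned the cap nut to its stop, then gripped the slide and pulled it about 37 mm out, holding its pointer level with the mark (my estimate: within about 1.5 mm); the job is handed in at about 15 s, with no verdict returned.

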